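# Lock the clean-out plug into the upside-down bird box

## Robot

A 7-joint arm with a two-finger parallel gripper is mounted at the origin on the work surface. World frame = base frame: x ahead of the robot, y to its left, z up, the work surface at z = 0. Lengths are in mm, angles in rad, forces in N, time in s.
With the tool pointing down it reaches from about 425 to 875 mm from the base axis. Payload 9.9 kg.
Tool frame: the origin (TCP) lies midway between the tips of the shut fingers; the grasp point (between the pads) lies 19 mm behind it (r.hold_point_z is the distance from the TCP to the grasp point, in mm); x points along the fingers, z is the direction in which the jaws open and shut, and the axes are right-handed (so a half turn about x gives the same grasp; the last joint's range is limited). The gripper opens to 85 mm and grips with 20 to 120 N. Pads are 22 mm wide; open, the fingers measure 114 mm over their backs; the gripper's body (76 mm by 85 mm) begins 54 mm behind the grasp point. The pads swing forward as they close: fully open they stand 13 mm farther back than shut.
Start: joints at [-1.276, 0.576, 0.025, 1.437, -0.015, 1.129, -0.057], TCP at [249.612, 627.155, 231.289] pointing down, gripper open.
Joint ranges: [-2.76, 2.76], [-0.34, 2.15], [-1.52, 1.57], [0.19, 2.46], [-1.09, 4.23], [0.17, 1.99], [-2.82, 2.82]. Speed limits (rad/s): [2.22, 2.22, 3.01, 3.01, 3.14, 3.14, 3.14].

## Interface

Orientations are given as a rotation vector (axis times angle).
In Python, from station import r gives the robot as it stands.
- The arm moves only by the tool drive_tool, never from a script. Its argument "commands" is a list of rows, each an object of numbers: "dx", "dy", "dz": the shift along the tool's x, y, z in m; "wx", "wy", "wz": the turn, a rotation vector about the tool's x, y, z in degrees; "jaw": the opening, from 0 (shut) to 1 (fully open). A call has exactly 8 rows; each row shifts and turns the commanded pose from where the row before left it, along the tool's axes as they then stand; what a row does not reach is not made up. A row lasts 1/12 s, in which the tool goes at most 41.7 mm and 7.16 degrees, less where a joint would pass 70% of its speed; a pose out of reach is approached as far as the arm can. A call is refused whole if a number of a shift passes 0.0417 or a number of a turn 7.16, either way. A call with a gripper value outside its range is refused whole. The fingers move at their own pace and stop on an object; the grip force is fixed at half the most. Time passes only in rows, so rows that do not move let the fingers close, or fill a call up. It gives the time, the measured TCP pose, the force and the opening at its end, in the units of the state.
- r.get_obs(): the state, without advancing time (a new reading comes with each control period).
- r.snapshot(name): name is "scene" or "top" or "wrist"; returns the picture (400x640x3 uint8, red, green, blue); there is no depth.
- r.get_calibration(name): a dict with "fx", "fy", "cx", "cy" (pixels), "R" (3x3) and "t" (3): a world point X has camera coordinates R X + t. Camera axes: x right, y down, z forward; pixel columns grow to the right and rows downward; lengths in mm; the calibration is good to about 2 mm. A picture is of the moment at which its call begins: read the wrist's pose just before it. get_calibration takes no time and is no camera call; for the wrist camera it gives the pose at the moment of the call.
- r.finish_job(): hands the job in, once; it reports no verdict.
Trained networks look in the newest picture that a camera, given by its name, has taken for a name from the list of things; names that differ only in an ending like _2 or _b are one class to them, and where a whole thing is asked for, a point or a joint stands for the part that bears it (a point fixed in the world has none). Each returns a list of dicts, best first, with "conf" (0 to 1); they miss things now and then, are a little off and sometimes report something else, mostly with a low value. They report only what shows in the picture. A call takes as long as a camera call.
- r.spot_in(camera, target): "xy" ([column, row] in pixels, amid what is visible of it).
- r.landmark_of(camera, target): "xy" ([column, row] in pixels: a listed point, or the origin of a listed thing).
The state is a dict: "clock": time; "joints": joint angles; "joint_vel": joint speeds; "effort": joint torques, N m; "tcp_pos": TCP position; "tcp_rot": TCP orientation; "ft_force": force on the tool from outside, world axes, zero at the start; "ft_torque": the same for the moment, N m; "finger_gap": finger opening in mm.
Only numpy, scipy, OpenCV 4.12 (cv2) and the standard library are available. Lean on these libraries where they do the work, as an engineer would, in place of code of your own. Each camera call takes 0.05 s, during which the arm holds its last target. There are 200 camera calls.

## Task

The half-built bird box stands upside down on the bench with a round collar on its floor panel. Take the clean-out plug that fits this collar, the slim one with two side lugs, lower it through the collar's two slots until it is seated, then twist it clockwise (seen from above) as far as the stop so the lugs are locked under the rim, and let go. Leave the other two plugs where they are.

Things in the scene. Friction and masses are not known exactly. Their poses are not given: they have to be found in the camera images.
- lug_plug_grip (a point): Right plug: loose, grey plastic, 90 g, upright, 72 mm tall. Round body 44 mm across, 30 high; on it an upright bar grip 44 long (x), 12 thick (y), 42 tall: pinch it across y from above. Two lugs under the bar's ends along +x and -x, 80 over the tips, 14 wide, 6 to 14 above the foot. Half-turn symmetric. Point: middle of the bar, 51 above the foot, 21 above the body's top; z up.
- collar (a point): Centre of the collar's hole at its top face, z up. Grey collar, 116 mm wide, 25 high, fixed on the 170 mm square bird box, top 145 above the bench. Hole 58; two entry slots, 31 wide, 96 across, on a line 60 deg anticlockwise (from above) of x. Locked lugs lie along x (either way), at a hard stop. Seated plug's grip point is 26 above this point, lugs 4 clear below the rim. No spring or detent.
- plain_plug_grip (a point): Loose grey plastic plug, same 44 mm round body but no lugs. Same upright bar grip as the right plug. Must stay where it is. The point is the middle of its bar grip, 51 mm above its foot; z up, x along the bar.
- big_plug_grip (a point): Loose grey plastic plug, too big: round body 68 mm in diameter, two lugs 110 mm over their tips. Same upright bar grip as the right plug. Must stay where it is. The point is the middle of its bar grip, 51 mm above its foot; z up, x along the bar.

How it is judged:
By the outcome, as a careful person would: the job done as asked, in the order asked, and still so for the second after the job is handed in, with the robot touching nothing.
It also fails if it takes over 43 s, if anything falls off the work surface, if the arm or the gripper's body presses on something with over 40 N, if the wrist force passes 120 N, or if a joint passes its speed limit or range.

## Working session

There is one attempt and no reset: what is moved stays moved. The work goes in short steps, Python scripts to look and compute and a tool call to move; the robot and the scene stay as the last step left them, time stands still between calls to the robot, and variables do not carry over. Pictures are saved under pics/ and viewed, about 8 in all and at most 12, crops included, and the job is handed in when it is done.

Besides the shell and the picture viewer there is one more tool, called after "Request:" as name(argument=value, ...), one argument or row to a line, values as JSON. drive_tool: Moves the arm, as the interface text tells. Its arguments: {"type":"object","properties":{"commands":{"type":"array","items":{"type":"object","properties":{"dx":{"type":"number"},"dy":{"type":"number"},"dz":{"type":"number"},"wx":{"type":"number"},"wy":{"type":"number"},"wz":{"type":"number"},"jaw":{"type":"number"}}}}},"required":["commands"]}

```bash
mkdir -p pics; ls
python3 - <<'E'
from station import r
import cv2,numpy as np
o=r.get_obs();print(o['clock'],o['tcp_pos'],o['tcp_rot'],o['finger_gap'],r.hold_point_z)
ims=[]
for c in ['scene','top']:
    im=r.snapshot(c);ims.append(im)
    for t in ['lug_plug_grip','collar','plain_plug_grip','big_plug_grip']:
        print(c,t,[(np.round(d['xy'],1).tolist(),round(d['conf'],2)) for d in r.landmark_of(c,t)[:3]])
    k=r.get_calibration(c);print({a:np.round(b,3).tolist() for a,b in k.items()})
    cv2.imwrite(f'pics/{c}1.png',im[:,:,::-1])
E
```

```text
pics
0.0 [249.42372126 626.7438684  230.46660409] [-0.92680318  1.36623395  0.92522219] 85.51279520605041 18.700000000000003
scene lug_plug_grip [([269.3, 262.3], 0.71)]
scene collar [([437.9, 206.6], 0.61)]
scene plain_plug_grip []
scene big_plug_grip [([211.3, 208.0], 0.91)]
{'fx': 457.558, 'fy': 457.558, 'cx': 327.471, 'cy': 201.963, 'R': [[-0.03, 1.0, 0.008], [0.683, 0.026, -0.73], [-0.73, -0.016, -0.683]], 't': [19.87, -264.83, 1401.587]}
top lug_plug_grip [([358.0, 168.6], 0.79)]
top collar [([225.6, 186.1], 0.89), ([416.5, 229.8], 0.49)]
top plain_plug_grip [([347.9, 241.2], 0.83)]
top big_plug_grip [([413.9, 230.1], 0.84)]
{'fx': 405.333, 'fy': 405.333, 'cx': 313.844, 'cy': 198.077, 'R': [[0.006, -1.0, -0.01], [-0.982, -0.004, -0.188], [0.188, 0.011, -0.982]], 't': [-1.756, 549.822, 987.187]}
```

View pics/top1.png

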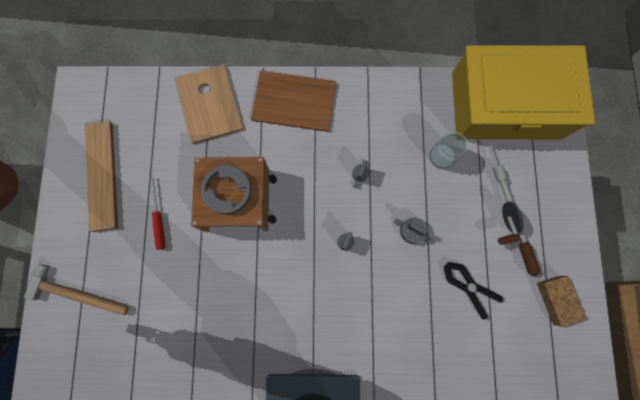

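View pics/scene1.png

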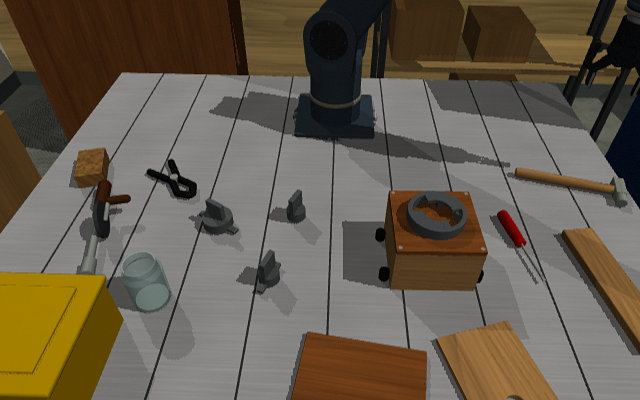

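```bash
cat > h.py <<'E'
from station import r
import numpy as np, cv2
from scipy.spatial.transform import Rotation as Ro
def ray(c,xy,z,k=None):
    k=k or r.get_calibration(c);R=np.array(k['R']);t=np.array(k['t'])
    d=R.T@np.array([(xy[0]-k['cx'])/k['fx'],(xy[1]-k['cy'])/k['fy'],1]);o=-R.T@t
    return (o+d*(z-o[2])/d[2]).round(1)
def proj(c,X,k=None):
    k=k or r.get_calibration(c);p=np.array(k['R'])@np.array(X)+np.array(k['t'])
    return np.array([k['fx']*p[0]/p[2]+k['cx'],k['fy']*p[1]/p[2]+k['cy']])
E
python3 - <<'E'
from h import *
print('lug',ray('top',(358,168.6),51),ray('scene',(269.3,262.3),51))
print('col',ray('top',(225.6,186.1),145),ray('scene',(437.9,206.6),145))
print('plain',ray('top',(347.9,241.2),51));print('big',ray('top',(413.9,230.1),51),ray('scene',(211.3,208),51))
print(Ro.from_rotvec(r.get_obs()['tcp_rot']).as_matrix().round(3))
E
```

```text
lug [ 628.6 -113.2   51. ] [ 623.3 -118.    51. ]
col [559.8 207.6 145. ] [548.  212.3 145. ]
plain [440.  -85.2  51. ]
big [ 468.9 -251.8   51. ] [ 472.4 -266.9   51. ]
[[-0.    -0.929  0.37 ]
 [-0.     0.37   0.929]
 [-1.     0.    -0.   ]]
```

The right plug is at about top (360,172), the plain one at (347,241) and the big one at (414,230). The collar is on the box at top (226,189). I need wrist views for the yaws.

Run:
```python
from h import *
k=r.get_calibration('wrist');R=np.array(k['R']);t=np.array(k['t']);o=r.get_obs()
T=Ro.from_rotvec(o['tcp_rot']).as_matrix()
print('cam in tool',T.T@(-R.T@t-o['tcp_pos']),(R@T).round(3),k['fx'],k['cx'],k['cy'])
im=cv2.imread('pics/top1.png');a=cv2.resize(im[140:240,175:285],None,fx=5,fy=5,interpolation=cv2.INTER_CUBIC)[:500,:400]
b=cv2.resize(im[140:240,325:405],None,fx=5,fy=5,interpolation=cv2.INTER_CUBIC)
cv2.imwrite('pics/crop1.png',np.hstack([a,b]))
```

```text
cam in tool [-143.98959718   84.72146213    0.1718121 ] [[-0.001 -0.001  1.   ]
 [-0.325 -0.946 -0.002]
 [ 0.946 -0.325  0.   ]] 352.1304582201109 318.06838206702474 197.27271164582856
```

View pics/crop1.png

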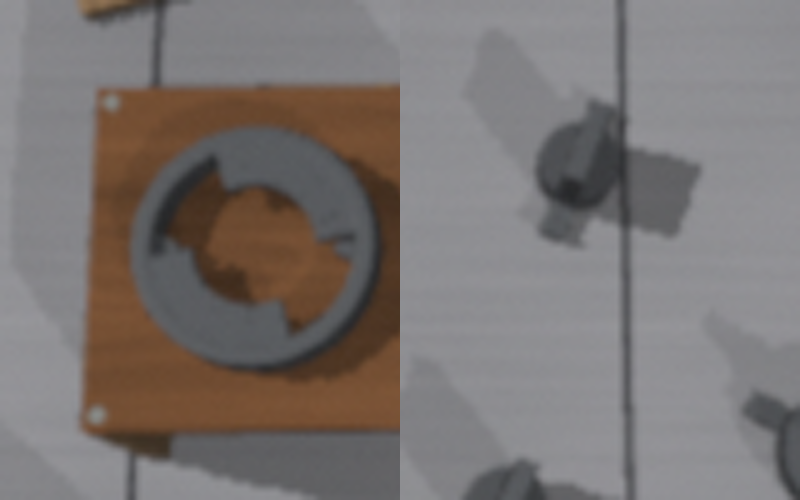

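The slots lie along about 60° in world, so collar x is roughly world x. The plug's bar yaw is about −20°, so the current tool yaw of 68° already nearly suits the grasp. I'll go over the collar first to look.

Request:
drive_tool(
  commands=[
    {"dx": -0.004, "dy": -0.0274, "dz": -0.0171, "jaw": 1},
    {"dx": -0.004, "dy": -0.0274, "dz": -0.0171, "jaw": 1},
    {"dx": -0.004, "dy": -0.0274, "dz": -0.0171, "jaw": 1},
    {"dx": -0.004, "dy": -0.0274, "dz": -0.0171, "jaw": 1},
    {"dx": -0.004, "dy": -0.0274, "dz": -0.0171, "jaw": 1},
    {"dx": -0.004, "dy": -0.0274, "dz": -0.0171, "jaw": 1},
    {"dx": -0.004, "dy": -0.0274, "dz": -0.0171, "jaw": 1},
    {"dx": -0.004, "dy": -0.0274, "dz": -0.0171, "jaw": 1},
  ],
)

```text
invalid input at $.commands[0]: expected keys dx, dy, dz, wx, wy, wz, jaw
```

Request:
drive_tool(
  commands=[
    {"dx": -0.004, "dy": -0.0274, "dz": -0.0171, "jaw": 1},
    {"dx": -0.004, "dy": -0.0274, "dz": -0.0171, "jaw": 1},
    {"dx": -0.004, "dy": -0.0274, "dz": -0.0171, "jaw": 1},
    {"dx": -0.004, "dy": -0.0274, "dz": -0.0171, "jaw": 1},
    {"dx": -0.004, "dy": -0.0274, "dz": -0.0171, "jaw": 1},
    {"dx": -0.004, "dy": -0.0274, "dz": -0.0171, "jaw": 1},
    {"dx": -0.004, "dy": -0.0274, "dz": -0.0171, "jaw": 1},
    {"jaw": 1},
  ],
)

```text
invalid input at $.commands[0]: expected keys dx, dy, dz, wx, wy, wz, jaw
```

Run:
```python
from h import *
k=r.get_calibration('wrist');im=r.snapshot('wrist');cv2.imwrite('pics/w1.png',im[:,:,::-1])
np.save('k1.npy',k,allow_pickle=True)
o=r.get_obs();print(o['clock'],o['tcp_pos'],o['joints'].round(2) if hasattr(o['joints'],'round') else o['joints'])
for t in ['collar']:
    for d in r.landmark_of('wrist',t)[:2]: print(d['xy'],d['conf'],ray('wrist',d['xy'],145,k))
```

```text
0.55 [249.63793847 627.11957098 231.28574086] [-1.28  0.58  0.02  1.44 -0.01  1.13 -0.06]
```

View pics/w1.png

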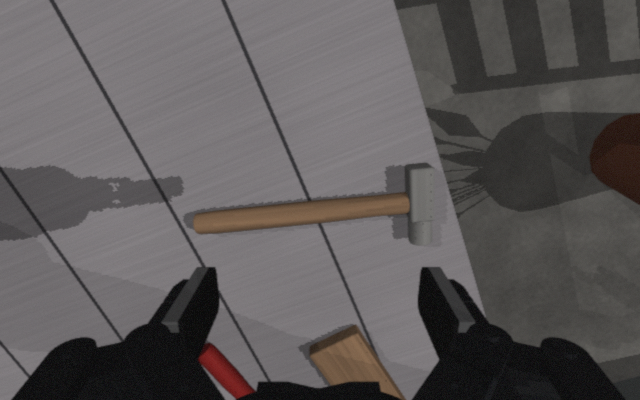

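The rows need every key. That picture shows only the hammer and the fingers, because the arm hadn't moved. Now I'll move.

Request:
drive_tool(
  commands=[
    {"dx": -0.004, "dy": -0.0274, "dz": -0.0171, "wx": 0, "wy": 0, "wz": 0, "jaw": 1},
    {"dx": -0.004, "dy": -0.0274, "dz": -0.0171, "wx": 0, "wy": 0, "wz": 0, "jaw": 1},
    {"dx": -0.004, "dy": -0.0274, "dz": -0.0171, "wx": 0, "wy": 0, "wz": 0, "jaw": 1},
    {"dx": -0.004, "dy": -0.0274, "dz": -0.0171, "wx": 0, "wy": 0, "wz": 0, "jaw": 1},
    {"dx": -0.004, "dy": -0.0274, "dz": -0.0171, "wx": 0, "wy": 0, "wz": 0, "jaw": 1},
    {"dx": -0.004, "dy": -0.0274, "dz": -0.0171, "wx": 0, "wy": 0, "wz": 0, "jaw": 1},
    {"dx": -0.004, "dy": -0.0274, "dz": -0.0171, "wx": 0, "wy": 0, "wz": 0, "jaw": 1},
    {"dx": -0.004, "dy": -0.0274, "dz": -0.0171, "wx": 0, "wy": 0, "wz": 0, "jaw": 1},
  ],
)

```text
clock: 1.27
tcp_pos: [403.5, 417.6, 263.7]
tcp_rot: [-0.926, 1.364, 0.926]
ft_force: [0.6, 0.8, 0.4]
finger_gap: 85.2
```

Request:
drive_tool(
  commands=[
    {"dx": -0.004, "dy": -0.0274, "dz": -0.0171, "wx": 0, "wy": 0, "wz": 0, "jaw": 1},
    {"dx": -0.004, "dy": -0.0274, "dz": -0.0171, "wx": 0, "wy": 0, "wz": 0, "jaw": 1},
    {"dx": -0.004, "dy": -0.0274, "dz": -0.0171, "wx": 0, "wy": 0, "wz": 0, "jaw": 1},
    {"dx": -0.004, "dy": -0.0274, "dz": -0.0171, "wx": 0, "wy": 0, "wz": 0, "jaw": 1},
    {"dx": -0.004, "dy": -0.0274, "dz": -0.0171, "wx": 0, "wy": 0, "wz": 0, "jaw": 1},
    {"dx": -0.004, "dy": -0.0274, "dz": -0.0171, "wx": 0, "wy": 0, "wz": 0, "jaw": 1},
    {"dx": 0, "dy": -0.0274, "dz": -0.0171, "wx": 0, "wy": 0, "wz": 0, "jaw": 1},
    {"dx": 0, "dy": 0, "dz": 0, "wx": 0, "wy": 0, "wz": 0, "jaw": 1},
  ],
)

```text
clock: 1.93
tcp_pos: [540.7, 229.6, 287.8]
tcp_rot: [-0.923, 1.367, 0.915]
ft_force: [0.3, -0.6, 0.6]
finger_gap: 85.3
```

```bash
cat > look.py <<'E'
import sys,pickle
from h import *
n,zs=sys.argv[1],dict(collar=145,lug_plug_grip=51)
k=r.get_calibration('wrist');im=r.snapshot('wrist');cv2.imwrite(f'pics/{n}.png',im[:,:,::-1])
pickle.dump(k,open(n+'.pkl','wb'))
o=r.get_obs();print(o['clock'],o['tcp_pos'].round(1),o['tcp_rot'].round(3),np.round(o['joints'],2),o['finger_gap'],np.round(o['ft_force'],1))
T=Ro.from_rotvec(o['tcp_rot']).as_matrix();print('yaw z',np.degrees(np.arctan2(T[1,2],T[0,2])).round(2),'x',T[:,0].round(4))
for a in sys.argv[2:]:
    t,z=a.split(':')
    for d in r.landmark_of('wrist',t)[:2]: print(t,np.round(d['xy'],1),round(d['conf'],2),ray('wrist',d['xy'],float(z),k))
E
python3 look.py w2 collar:145
```

```text
1.9833 [538.8 232.8 287.5] [-0.923  1.367  0.919] [-0.56  0.4   0.11  1.6  -0.04  1.15  0.74] 85.43393038787838 [-1.3 -0.4  0.3]
yaw z 67.93 x [ 0.0014 -0.0015 -1.    ]
collar [300.7 204. ] 0.7 [554.2 207.7 145. ]
```

View pics/w2.png

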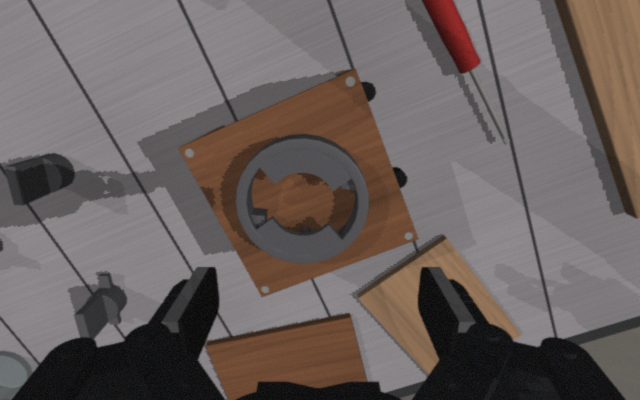

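The collar is at (303,200) with screws at the box corners, and the lug plug is at (102,305) at lower left. I'll rectify the collar-top plane to get centre and yaw.

Run:
```python
from h import *
import pickle
k=pickle.load(open('w2.pkl','rb'));im=cv2.imread('pics/w2.png')
c=[ray('wrist',p,120,k) for p in [(350,82),(189,153),(265,289),(409,236)]]
print(c)
for i in range(4):
    d=c[(i+1)%4]-c[i];print(np.hypot(*d[:2]),np.degrees(np.arctan2(d[1],d[0])))
# rectified: x right = +world x, y up; centre (555,208), 4 px/mm
w=np.float32([[490,143],[620,143],[620,273],[490,273]])
src=np.float32([proj('wrist',[*p,145],k) for p in w])
dst=np.float32([[(p[0]-490)*4,520-(p[1]-143)*4] for p in w])
q=cv2.warpPerspective(im,cv2.getPerspectiveTransform(src,dst),(520,520),flags=cv2.INTER_CUBIC)
g=cv2.GaussianBlur(cv2.cvtColor(q,6),(0,0),3)
h=cv2.HoughCircles(g,cv2.HOUGH_GRADIENT_ALT,1.5,5,param1=80,param2=0.5,minRadius=90,maxRadius=250)
if h is not None:
    for x,y,rad in h[0][:6]: print('circ',490+x/4,143+(520-y)/4,rad/4)
cv2.imwrite('pics/rect.png',q)
```

```text
[array([477.5, 284.4, 120. ]), array([479.4, 129.4, 120. ]), array([634.1, 132. , 120. ]), array([632.8, 287.4, 120. ])]
155.01164472387225 -89.29769981272686
154.72184719683258 0.9628636256362104
155.40543748530806 90.47929714235258
155.3289734724336 -178.89332928132782
```

View pics/rect.png

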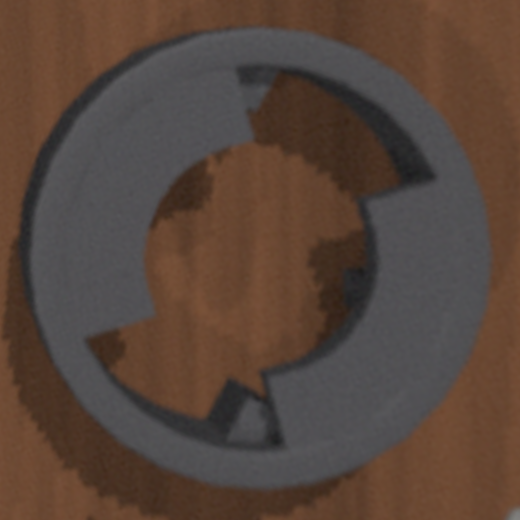

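The collar centre is at about (555.2, 208.2). The slot line is at 60.9° and the box yaw about 0.9°, and these agree. Next, the plug.

Request:
drive_tool(
  commands=[
    {"dx": 0.003, "dy": -0.021, "dz": -0.0287, "wx": 0, "wy": 0, "wz": 0, "jaw": 1},
    {"dx": 0.006, "dy": -0.021, "dz": -0.0287, "wx": 0, "wy": 0, "wz": 0, "jaw": 1},
    {"dx": 0.006, "dy": -0.021, "dz": -0.0287, "wx": 0, "wy": 0, "wz": 0, "jaw": 1},
    {"dx": 0.006, "dy": -0.021, "dz": -0.0287, "wx": 0, "wy": 0, "wz": 0, "jaw": 1},
    {"dx": 0.006, "dy": -0.021, "dz": -0.0287, "wx": 0, "wy": 0, "wz": 0, "jaw": 1},
    {"dx": 0.006, "dy": -0.021, "dz": -0.0287, "wx": 0, "wy": 0, "wz": 0, "jaw": 1},
    {"dx": 0.006, "dy": -0.021, "dz": -0.0287, "wx": 0, "wy": 0, "wz": 0, "jaw": 1},
    {"dx": 0.006, "dy": -0.021, "dz": -0.0287, "wx": 0, "wy": 0, "wz": 0, "jaw": 1},
  ],
)

```text
clock: 2.7
tcp_pos: [607.9, -38.3, 242.1]
tcp_rot: [-0.927, 1.363, 0.928]
ft_force: [0.3, 0.1, 0.6]
finger_gap: 85.5
```

Request:
drive_tool(
  commands=[
    {"dx": 0.006, "dy": -0.021, "dz": -0.0287, "wx": 0, "wy": 0, "wz": 0, "jaw": 1},
    {"dx": 0.006, "dy": -0.021, "dz": -0.0287, "wx": 0, "wy": 0, "wz": 0, "jaw": 1},
    {"dx": 0, "dy": 0, "dz": 0, "wx": 0, "wy": 0, "wz": 0, "jaw": 1},
    {"dx": 0, "dy": 0, "dz": 0, "wx": 0, "wy": 0, "wz": 0, "jaw": 1},
    {"dx": 0, "dy": 0, "dz": 0, "wx": 0, "wy": 0, "wz": 0, "jaw": 1},
    {"dx": 0, "dy": 0, "dz": 0, "wx": 0, "wy": 0, "wz": 0, "jaw": 1},
    {"dx": 0, "dy": 0, "dz": 0, "wx": 0, "wy": 0, "wz": 0, "jaw": 1},
    {"dx": 0, "dy": 0, "dz": 0, "wx": 0, "wy": 0, "wz": 0, "jaw": 1},
  ],
)

```text
clock: 3.37
tcp_pos: [625.7, -105.8, 230.6]
tcp_rot: [-0.927, 1.363, 0.928]
ft_force: [-0.1, -0.4, -0.0]
finger_gap: 85.4
```

```bash
python3 look.py w3 lug_plug_grip:51
python3 - <<'E'
import cv2;im=cv2.imread('pics/w3.png');cv2.imwrite('pics/w3c.png',cv2.resize(im[80:320,180:480],None,fx=2.5,fy=2.5,interpolation=2))
E
```

```text
3.4167 [ 625.7 -106.2  230.6] [-0.927  1.364  0.927] [-0.    0.52  0.15  1.56 -0.09  1.07  1.37] 85.57572647099768 [ 0.7  0.  -0.3]
yaw z 68.4 x [ 4.e-04  3.e-04 -1.e+00]
lug_plug_grip [298.3 181. ] 0.63 [ 628.4 -126.8   51. ]
```

View pics/w3c.png

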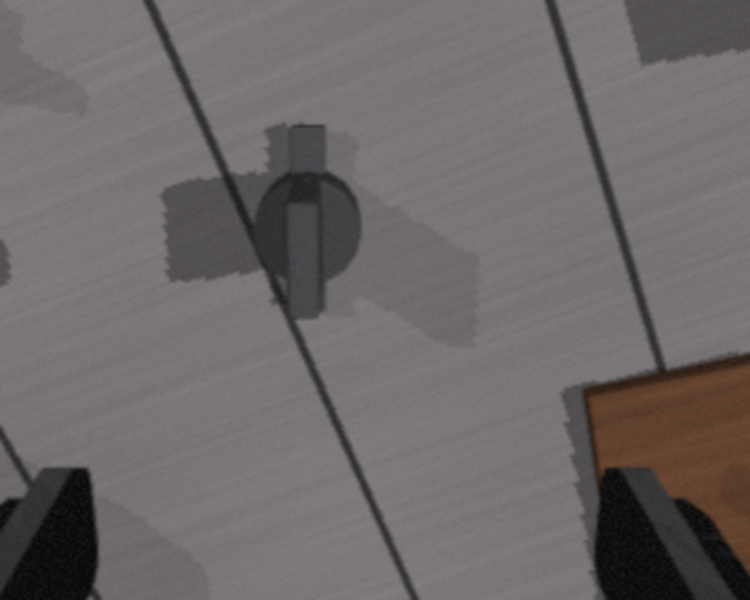

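The bar top runs vertically at crop x≈305, rows 203–315, and a lug tip is at (308,125). The jaw axis is already across the bar.

Run:
```python
from h import *
import pickle
k=pickle.load(open('w3.pkl','rb'))
P=lambda x,y,z:ray('wrist',(180+x/2.5,80+y/2.5),z,k)
a,b=P(304.5,203,72),P(306,315,72);print(a,b,(a+b)/2,np.hypot(*(a-b)[:2]),np.degrees(np.arctan2(*(a-b)[1::-1])))
print('lug tip',P(308,125,14),'body L/R top',P(256,225,30),P(360,225,30))
o=r.get_obs();T=Ro.from_rotvec(o['tcp_rot']).as_matrix()
g=(a+b)/2
print('tool delta to (x,y)',T.T@(np.array([g[0],g[1],o['tcp_pos'][2]])-o['tcp_pos']))
```

```text
[ 607.6 -113.6   72. ] [ 646.5 -129.1   72. ] [ 627.05 -121.35   72.  ] 41.87433581562815 158.2748154525091
lug tip [ 589.8 -107.3   14. ] body L/R top [ 617.1 -140.6   30. ] [ 632.6 -101.7   30. ]
tool delta to (x,y) [-2.55370426e-03 -6.73931005e+00 -1.32891642e+01]
```

Request:
drive_tool(
  commands=[
    {"dx": 0.01, "dy": -0.0067, "dz": -0.0133, "wx": 0, "wy": 0, "wz": 0, "jaw": 1},
    {"dx": 0.034, "dy": 0, "dz": 0, "wx": 0, "wy": 0, "wz": 0, "jaw": 1},
    {"dx": 0.034, "dy": 0, "dz": 0, "wx": 0, "wy": 0, "wz": 0, "jaw": 1},
    {"dx": 0.034, "dy": 0, "dz": 0, "wx": 0, "wy": 0, "wz": 0, "jaw": 1},
    {"dx": 0.034, "dy": 0, "dz": 0, "wx": 0, "wy": 0, "wz": 0, "jaw": 1},
    {"dx": 0.026, "dy": 0, "dz": 0, "wx": 0, "wy": 0, "wz": 0, "jaw": 1},
    {"dx": 0.0213, "dy": 0, "dz": 0, "wx": 0, "wy": 0, "wz": 0, "jaw": 1},
    {"dx": 0, "dy": 0, "dz": 0, "wx": 0, "wy": 0, "wz": 0, "jaw": 1},
  ],
)

```text
clock: 4.13
tcp_pos: [623.8, -122.5, 32.1]
tcp_rot: [-0.923, 1.371, 0.93]
ft_force: [-0.9, -0.2, -0.8]
finger_gap: 85.2
```

Request:
drive_tool(
  commands=[
    {"dx": 0, "dy": 0, "dz": 0, "wx": 0, "wy": 0, "wz": 0, "jaw": 0.5},
    {"dx": 0, "dy": 0, "dz": 0, "wx": 0, "wy": 0, "wz": 0, "jaw": 0.3},
    {"dx": 0, "dy": 0, "dz": 0, "wx": 0, "wy": 0, "wz": 0, "jaw": 0.2},
    {"dx": 0, "dy": 0, "dz": 0, "wx": 0, "wy": 0, "wz": 0, "jaw": 0},
    {"dx": 0, "dy": 0, "dz": 0, "wx": 0, "wy": 0, "wz": 0, "jaw": 0},
    {"dx": 0, "dy": 0, "dz": 0, "wx": 0, "wy": 0, "wz": 0, "jaw": 0},
    {"dx": 0, "dy": 0, "dz": 0, "wx": 0, "wy": 0, "wz": 0, "jaw": 0},
    {"dx": 0, "dy": 0, "dz": 0, "wx": 0, "wy": 0, "wz": 0, "jaw": 0},
  ],
)

```text
clock: 4.8
tcp_pos: [627.3, -122.4, 37.8]
tcp_rot: [-0.926, 1.364, 0.925]
ft_force: [-0.8, 0.4, 7.0]
finger_gap: 11.3
```

Gripped at 11.3 mm. Next: lift, carry over the collar, then turn.

Request:
drive_tool(
  commands=[
    {"dx": -0.01, "dy": 0, "dz": 0, "wx": 0, "wy": 0, "wz": 0, "jaw": 0},
    {"dx": -0.02, "dy": 0, "dz": 0, "wx": 0, "wy": 0, "wz": 0, "jaw": 0},
    {"dx": -0.026, "dy": 0, "dz": 0, "wx": 0, "wy": 0, "wz": 0, "jaw": 0},
    {"dx": -0.03, "dy": 0, "dz": 0, "wx": 0, "wy": 0, "wz": 0, "jaw": 0},
    {"dx": -0.03, "dy": 0, "dz": 0, "wx": 0, "wy": 0, "wz": 0, "jaw": 0},
    {"dx": -0.03, "dy": 0, "dz": 0, "wx": 0, "wy": 0, "wz": 0, "jaw": 0},
    {"dx": -0.03, "dy": 0, "dz": 0, "wx": 0, "wy": 0, "wz": 0, "jaw": 0},
    {"dx": 0, "dy": 0, "dz": 0, "wx": 0, "wy": 0, "wz": 0, "jaw": 0},
  ],
)

```text
clock: 5.47
tcp_pos: [629.5, -123.0, 220.0]
tcp_rot: [-0.93, 1.358, 0.919]
ft_force: [0.6, -0.6, -0.9]
finger_gap: 11.1
```

Request:
drive_tool(
  commands=[
    {"dx": 0, "dy": 0.01, "dz": 0.015, "wx": 0, "wy": 0, "wz": 0, "jaw": 0},
    {"dx": 0, "dy": 0.0196, "dz": 0.0293, "wx": 0, "wy": 0, "wz": 0, "jaw": 0},
    {"dx": 0, "dy": 0.0196, "dz": 0.0293, "wx": 0, "wy": 0, "wz": 0, "jaw": 0},
    {"dx": 0, "dy": 0.0196, "dz": 0.0293, "wx": 0, "wy": 0, "wz": 0, "jaw": 0},
    {"dx": 0, "dy": 0.0196, "dz": 0.0293, "wx": 0, "wy": 0, "wz": 0, "jaw": 0},
    {"dx": 0, "dy": 0.0196, "dz": 0.0293, "wx": 0, "wy": 0, "wz": 0, "jaw": 0},
    {"dx": 0, "dy": 0.0196, "dz": 0.0293, "wx": 0, "wy": 0, "wz": 0, "jaw": 0},
    {"dx": 0, "dy": 0.0196, "dz": 0.0293, "wx": 0, "wy": 0, "wz": 0, "jaw": 0},
  ],
)

```text
clock: 6.13
tcp_pos: [570.6, 138.1, 213.2]
tcp_rot: [-0.926, 1.365, 0.926]
ft_force: [-0.4, 0.2, -0.6]
finger_gap: 11.6
```

Request:
drive_tool(
  commands=[
    {"dx": 0, "dy": 0.0196, "dz": 0.0293, "wx": 0, "wy": 0, "wz": 0, "jaw": 0},
    {"dx": 0, "dy": 0.0196, "dz": 0.0293, "wx": -3, "wy": 0, "wz": 0, "jaw": 0},
    {"dx": 0, "dy": 0, "dz": 0, "wx": -6.8, "wy": 0, "wz": 0, "jaw": 0},
    {"dx": 0, "dy": 0, "dz": 0, "wx": -6.8, "wy": 0, "wz": 0, "jaw": 0},
    {"dx": 0, "dy": 0, "dz": 0, "wx": -6.8, "wy": 0, "wz": 0, "jaw": 0},
    {"dx": 0, "dy": 0, "dz": 0, "wx": -6.8, "wy": 0, "wz": 0, "jaw": 0},
    {"dx": 0, "dy": 0, "dz": 0, "wx": -6.8, "wy": 0, "wz": 0, "jaw": 0},
    {"dx": 0, "dy": 0, "dz": 0, "wx": -6.8, "wy": 0, "wz": 0, "jaw": 0},
  ],
)

```text
clock: 6.8
tcp_pos: [556.5, 205.4, 213.0]
tcp_rot: [-1.492, 0.998, 1.492]
ft_force: [-0.2, 0.1, -1.1]
finger_gap: 11.4
```

Request:
drive_tool(
  commands=[
    {"dx": 0, "dy": 0, "dz": 0, "wx": -6.8, "wy": 0, "wz": 0, "jaw": 0},
    {"dx": 0, "dy": 0, "dz": 0, "wx": -6.8, "wy": 0, "wz": 0, "jaw": 0},
    {"dx": 0, "dy": 0, "dz": 0, "wx": -6.8, "wy": 0, "wz": 0, "jaw": 0},
    {"dx": 0, "dy": 0, "dz": 0, "wx": -6.8, "wy": 0, "wz": 0, "jaw": 0},
    {"dx": 0, "dy": 0, "dz": 0, "wx": -6.8, "wy": 0, "wz": 0, "jaw": 0},
    {"dx": 0, "dy": 0, "dz": 0, "wx": -4.8, "wy": 0, "wz": 0, "jaw": 0},
    {"dx": 0, "dy": 0, "dz": 0, "wx": 0, "wy": 0, "wz": 0, "jaw": 0},
    {"dx": 0, "dy": 0, "dz": 0, "wx": 0, "wy": 0, "wz": 0, "jaw": 0},
  ],
)

```text
clock: 7.47
tcp_pos: [556.6, 205.2, 213.0]
tcp_rot: [-1.934, 0.506, 1.935]
ft_force: [-0.4, 0.3, -1.7]
finger_gap: 11.5
```

```bash
python3 look.py w4 collar:145
python3 - <<'E'
import cv2;im=cv2.imread('pics/w4.png');cv2.imwrite('pics/w4c.png',cv2.resize(im[120:360,170:470],None,fx=2.5,fy=2.5,interpolation=2))
E
```

```text
7.5167 [556.7 205.3 213. ] [-1.934  0.506  1.935] [-0.27  0.48 -0.25  1.68  0.14  1.    2.07] 11.236745712630055 [-0.5  1.  -0.7]
yaw z 150.7 x [-2.e-04 -2.e-04 -1.e+00]
```

View pics/w4c.png

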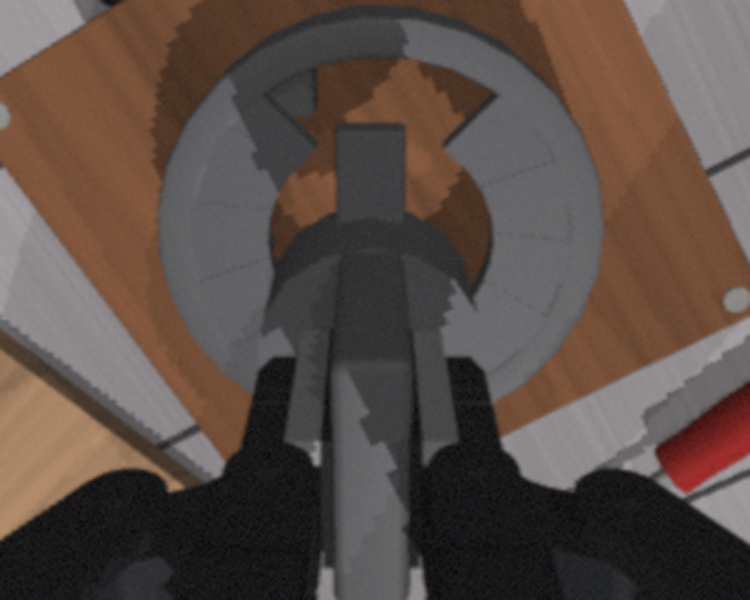

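The lug lines up with the slot about 2.7 mm left of its middle, which matches the numeric correction. I'll correct that and lower.

Request:
drive_tool(
  commands=[
    {"dx": 0, "dy": -0.0018, "dz": 0.0027, "wx": 0, "wy": 0, "wz": 0, "jaw": 0},
    {"dx": 0.006, "dy": 0, "dz": 0, "wx": 0, "wy": 0, "wz": 0, "jaw": 0},
    {"dx": 0.008, "dy": 0, "dz": 0, "wx": 0, "wy": 0, "wz": 0, "jaw": 0},
    {"dx": 0.008, "dy": 0, "dz": 0, "wx": 0, "wy": 0, "wz": 0, "jaw": 0},
    {"dx": 0.008, "dy": 0, "dz": 0, "wx": 0, "wy": 0, "wz": 0, "jaw": 0},
    {"dx": 0.008, "dy": 0, "dz": 0, "wx": 0, "wy": 0, "wz": 0, "jaw": 0},
    {"dx": 0.005, "dy": 0, "dz": 0, "wx": 0, "wy": 0, "wz": 0, "jaw": 0},
    {"dx": 0, "dy": 0, "dz": 0, "wx": 0, "wy": 0, "wz": 0, "jaw": 0},
  ],
)

```text
clock: 8.23
tcp_pos: [554.6, 208.1, 168.4]
tcp_rot: [-1.935, 0.504, 1.939]
ft_force: [0.6, -0.5, -0.9]
finger_gap: 11.3
```

Request:
drive_tool(
  commands=[
    {"dx": 0.003, "dy": 0, "dz": 0, "wx": 0, "wy": 0, "wz": 0, "jaw": 0},
    {"dx": 0.003, "dy": 0, "dz": 0, "wx": 0, "wy": 0, "wz": 0, "jaw": 0},
    {"dx": 0.002, "dy": 0, "dz": 0, "wx": 0, "wy": 0, "wz": 0, "jaw": 0},
    {"dx": 0.001, "dy": 0, "dz": 0, "wx": 0, "wy": 0, "wz": 0, "jaw": 0},
    {"dx": 0.001, "dy": 0, "dz": 0, "wx": 0, "wy": 0, "wz": 0, "jaw": 0},
    {"dx": 0, "dy": 0, "dz": 0, "wx": 0, "wy": 0, "wz": 0, "jaw": 0},
    {"dx": 0, "dy": 0, "dz": 0, "wx": 0, "wy": 0, "wz": 0, "jaw": 0},
    {"dx": 0, "dy": 0, "dz": 0, "wx": 0, "wy": 0, "wz": 0, "jaw": 0},
  ],
)

```text
clock: 8.9
tcp_pos: [555.4, 208.5, 160.1]
tcp_rot: [-1.937, 0.503, 1.936]
ft_force: [0.4, 0.4, -0.9]
finger_gap: 11.4
```

Request:
drive_tool(
  commands=[
    {"dx": 0.001, "dy": 0, "dz": 0, "wx": 0, "wy": 0, "wz": 0, "jaw": 0},
    {"dx": 0.0005, "dy": 0, "dz": 0, "wx": 0, "wy": 0, "wz": 0, "jaw": 0},
    {"dx": 0.0005, "dy": 0, "dz": 0, "wx": 0, "wy": 0, "wz": 0, "jaw": 0},
    {"dx": 0, "dy": 0, "dz": 0, "wx": 0, "wy": 0, "wz": 0, "jaw": 0},
    {"dx": 0, "dy": 0, "dz": 0, "wx": 0, "wy": 0, "wz": 0, "jaw": 0},
    {"dx": 0, "dy": 0, "dz": 0, "wx": 0, "wy": 0, "wz": 0, "jaw": 0},
    {"dx": 0, "dy": 0, "dz": 0, "wx": 0, "wy": 0, "wz": 0, "jaw": 0},
    {"dx": 0, "dy": 0, "dz": 0, "wx": 0, "wy": 0, "wz": 0, "jaw": 0},
  ],
)

```text
clock: 9.57
tcp_pos: [555.3, 208.4, 158.0]
tcp_rot: [-1.936, 0.503, 1.937]
ft_force: [0.4, 0.2, -0.2]
finger_gap: 11.2
```

Request:
drive_tool(
  commands=[
    {"dx": 0.0005, "dy": 0, "dz": 0, "wx": 0, "wy": 0, "wz": 0, "jaw": 0},
    {"dx": 0.0005, "dy": 0, "dz": 0, "wx": 0, "wy": 0, "wz": 0, "jaw": 0},
    {"dx": 0, "dy": 0, "dz": 0, "wx": 0, "wy": 0, "wz": 0, "jaw": 0},
    {"dx": 0, "dy": 0, "dz": 0, "wx": 0, "wy": 0, "wz": 0, "jaw": 0},
    {"dx": 0, "dy": 0, "dz": 0, "wx": 0, "wy": 0, "wz": 0, "jaw": 0},
    {"dx": 0, "dy": 0, "dz": 0, "wx": 0, "wy": 0, "wz": 0, "jaw": 0},
    {"dx": 0, "dy": 0, "dz": 0, "wx": 0, "wy": 0, "wz": 0, "jaw": 0},
    {"dx": 0, "dy": 0, "dz": 0, "wx": 0, "wy": 0, "wz": 0, "jaw": 0},
  ],
)

```text
clock: 10.23
tcp_pos: [555.4, 208.5, 157.8]
tcp_rot: [-1.937, 0.502, 1.936]
ft_force: [-2.3, -0.6, 7.8]
finger_gap: 10.9
```

Seated: 7.8 N of contact at TCP z 157.8, exactly as predicted. Now the clockwise twist.

Request:
drive_tool(
  commands=[
    {"dx": 0, "dy": 0, "dz": 0, "wx": 4, "wy": 0, "wz": 0, "jaw": 0},
    {"dx": 0, "dy": 0, "dz": 0, "wx": 5, "wy": 0, "wz": 0, "jaw": 0},
    {"dx": 0, "dy": 0, "dz": 0, "wx": 5, "wy": 0, "wz": 0, "jaw": 0},
    {"dx": 0, "dy": 0, "dz": 0, "wx": 5, "wy": 0, "wz": 0, "jaw": 0},
    {"dx": 0, "dy": 0, "dz": 0, "wx": 5, "wy": 0, "wz": 0, "jaw": 0},
    {"dx": 0, "dy": 0, "dz": 0, "wx": 5, "wy": 0, "wz": 0, "jaw": 0},
    {"dx": 0, "dy": 0, "dz": 0, "wx": 5, "wy": 0, "wz": 0, "jaw": 0},
    {"dx": 0, "dy": 0, "dz": 0, "wx": 5, "wy": 0, "wz": 0, "jaw": 0},
  ],
)

```text
clock: 10.9
tcp_pos: [555.7, 208.8, 157.8]
tcp_rot: [-1.482, 1.005, 1.481]
ft_force: [-1.5, 1.0, 5.7]
finger_gap: 11.9
```

```bash
cat > st.py <<'E'
from h import *
o=r.get_obs();T=Ro.from_rotvec(o['tcp_rot']).as_matrix()
print(o['clock'],o['tcp_pos'].round(1),'plug yaw',np.degrees(np.arctan2(T[1,2],T[0,2]))-90,'F',np.round(o['ft_force'],1),'M',np.round(o['ft_torque'],2),o['finger_gap'])
E
python3 st.py
```

```text
10.9 [555.7 208.8 157.8] plug yaw 21.6584895385503 F [-1.5  1.   5.7] M [0.06 0.26 0.01] 11.857070062639341
```

Request:
drive_tool(
  commands=[
    {"dx": 0, "dy": 0, "dz": 0, "wx": 5, "wy": 0, "wz": 0, "jaw": 0},
    {"dx": 0, "dy": 0, "dz": 0, "wx": 5, "wy": 0, "wz": 0, "jaw": 0},
    {"dx": 0, "dy": 0, "dz": 0, "wx": 4, "wy": 0, "wz": 0, "jaw": 0},
    {"dx": 0, "dy": 0, "dz": 0, "wx": 2, "wy": 0, "wz": 0, "jaw": 0},
    {"dx": 0, "dy": 0, "dz": 0, "wx": 2, "wy": 0, "wz": 0, "jaw": 0},
    {"dx": 0, "dy": 0, "dz": 0, "wx": 1, "wy": 0, "wz": 0, "jaw": 0},
    {"dx": 0, "dy": 0, "dz": 0, "wx": 0, "wy": 0, "wz": 0, "jaw": 0},
    {"dx": 0, "dy": 0, "dz": 0, "wx": 0, "wy": 0, "wz": 0, "jaw": 0},
  ],
)

```text
clock: 11.57
tcp_pos: [555.7, 209.1, 157.8]
tcp_rot: [-1.246, 1.183, 1.246]
ft_force: [-1.4, 0.7, 5.2]
finger_gap: 11.5
```

```bash
python3 st.py
```

```text
11.5667 [555.7 209.1 157.8] plug yaw 2.905243058094328 F [-1.4  0.7  5.2] M [ 0.19  0.23 -0.06] 11.480492473688042
```

Request:
drive_tool(
  commands=[
    {"dx": 0, "dy": 0, "dz": 0, "wx": 1, "wy": 0, "wz": 0, "jaw": 0},
    {"dx": 0, "dy": 0, "dz": 0, "wx": 1, "wy": 0, "wz": 0, "jaw": 0},
    {"dx": 0, "dy": 0, "dz": 0, "wx": 1, "wy": 0, "wz": 0, "jaw": 0},
    {"dx": 0, "dy": 0, "dz": 0, "wx": 0, "wy": 0, "wz": 0, "jaw": 0},
    {"dx": 0, "dy": 0, "dz": 0, "wx": 0, "wy": 0, "wz": 0, "jaw": 0},
    {"dx": 0, "dy": 0, "dz": 0, "wx": 0, "wy": 0, "wz": 0, "jaw": 0},
    {"dx": 0, "dy": 0, "dz": 0, "wx": 0, "wy": 0, "wz": 0, "jaw": 0},
    {"dx": 0, "dy": 0, "dz": 0, "wx": 0, "wy": 0, "wz": 0, "jaw": 0},
  ],
)

```text
clock: 12.23
tcp_pos: [555.6, 208.3, 157.8]
tcp_rot: [-1.208, 1.209, 1.207]
ft_force: [-1.9, -2.0, 6.9]
finger_gap: 11.3
```

```bash
python3 st.py
```

```text
12.2333 [555.6 208.3 157.8] plug yaw -0.09056543807277251 F [-1.9 -2.   6.9] M [-0.33  0.38  0.23] 11.300829146207795
```

Request:
drive_tool(
  commands=[
    {"dx": 0, "dy": 0, "dz": 0, "wx": 1, "wy": 0, "wz": 0, "jaw": 0},
    {"dx": 0, "dy": 0, "dz": 0, "wx": 1, "wy": 0, "wz": 0, "jaw": 0},
    {"dx": 0, "dy": 0, "dz": 0, "wx": 0, "wy": 0, "wz": 0, "jaw": 0},
    {"dx": 0, "dy": 0, "dz": 0, "wx": 0, "wy": 0, "wz": 0, "jaw": 0},
    {"dx": 0, "dy": 0, "dz": 0, "wx": 0, "wy": 0, "wz": 0, "jaw": 0},
    {"dx": 0, "dy": 0, "dz": 0, "wx": 0, "wy": 0, "wz": 0, "jaw": 0},
    {"dx": 0, "dy": 0, "dz": 0, "wx": 0, "wy": 0, "wz": 0, "jaw": 0},
    {"dx": 0, "dy": 0, "dz": 0, "wx": 0, "wy": 0, "wz": 0, "jaw": 0},
  ],
)

```text
clock: 12.9
tcp_pos: [555.6, 208.2, 157.8]
tcp_rot: [-1.185, 1.225, 1.183]
ft_force: [-1.5, -3.0, 7.5]
finger_gap: 11.1
```

```bash
python3 st.py
```

```text
12.9 [555.6 208.2 157.8] plug yaw -1.9633238441510628 F [-1.5 -3.   7.5] M [-0.61  0.25  1.34] 11.068022349938628
```

Mz rose to 1.34 N·m with the angle short of commanded, so it's at the hard stop. Now release and rise.

Request:
drive_tool(
  commands=[
    {"dx": 0, "dy": 0, "dz": 0, "wx": 0, "wy": 0, "wz": 0, "jaw": 0.3},
    {"dx": 0, "dy": 0, "dz": 0, "wx": 0, "wy": 0, "wz": 0, "jaw": 0.5},
    {"dx": 0, "dy": 0, "dz": 0, "wx": 0, "wy": 0, "wz": 0, "jaw": 0.7},
    {"dx": 0, "dy": 0, "dz": 0, "wx": 0, "wy": 0, "wz": 0, "jaw": 0.7},
    {"dx": 0, "dy": 0, "dz": 0, "wx": 0, "wy": 0, "wz": 0, "jaw": 0.7},
    {"dx": 0, "dy": 0, "dz": 0, "wx": 0, "wy": 0, "wz": 0, "jaw": 0.7},
    {"dx": 0, "dy": 0, "dz": 0, "wx": 0, "wy": 0, "wz": 0, "jaw": 0.7},
    {"dx": 0, "dy": 0, "dz": 0, "wx": 0, "wy": 0, "wz": 0, "jaw": 0.7},
  ],
)

```text
clock: 13.57
tcp_pos: [555.3, 208.5, 156.9]
tcp_rot: [-1.182, 1.226, 1.182]
ft_force: [-0.2, -0.2, 0.2]
finger_gap: 59.5
```

Request:
drive_tool(
  commands=[
    {"dx": -0.005, "dy": 0, "dz": 0, "wx": 0, "wy": 0, "wz": 0, "jaw": 0.7},
    {"dx": -0.015, "dy": 0, "dz": 0, "wx": 0, "wy": 0, "wz": 0, "jaw": 0.7},
    {"dx": -0.02, "dy": 0, "dz": 0, "wx": 0, "wy": 0, "wz": 0, "jaw": 0.7},
    {"dx": -0.025, "dy": 0, "dz": 0, "wx": 0, "wy": 0, "wz": 0, "jaw": 0.7},
    {"dx": -0.025, "dy": 0, "dz": 0, "wx": 0, "wy": 0, "wz": 0, "jaw": 0.7},
    {"dx": -0.025, "dy": 0, "dz": 0, "wx": 0, "wy": 0, "wz": 0, "jaw": 0.7},
    {"dx": -0.02, "dy": 0, "dz": 0, "wx": 0, "wy": 0, "wz": 0, "jaw": 0.7},
    {"dx": 0, "dy": 0, "dz": 0, "wx": 0, "wy": 0, "wz": 0, "jaw": 0.7},
  ],
)

```text
clock: 14.23
tcp_pos: [557.0, 209.0, 296.9]
tcp_rot: [-1.183, 1.219, 1.179]
ft_force: [1.6, -0.1, 0.1]
finger_gap: 59.7
```

```bash
python3 look.py w5 lug_plug_grip:171
python3 - <<'E'
from h import *
cv2.imwrite('pics/top5.png',r.snapshot('top')[:,:,::-1])
for t in ['plain_plug_grip','big_plug_grip']: print(t,[(d['xy'],d['conf']) for d in r.landmark_of('top',t)[:1]])
im=cv2.imread('pics/w5.png');cv2.imwrite('pics/w5c.png',cv2.resize(im[80:320,170:470],None,fx=2.5,fy=2.5,interpolation=2))
E
```

```text
14.2833 [556.3 208.8 294.6] [-1.183  1.222  1.18 ] [-0.49  0.4   0.08  1.57 -0.04  1.17  1.13] 59.7178008667987 [-0.5  0.  -0.3]
yaw z 87.89 x [ 0.0042  0.0019 -1.    ]
lug_plug_grip [314.3 188.1] 0.62 [558.2 206.8 171. ]
plain_plug_grip []
big_plug_grip [([414.9, 231.9], 0.78)]
```

View pics/w5c.png

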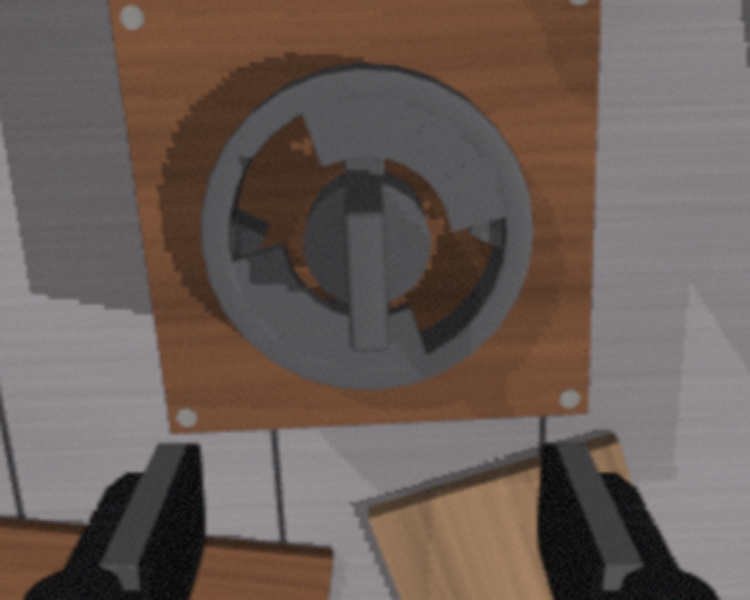

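The plug sits in the collar with its bar along the lock line, and a lug disappears under the rim at crop (365,165). I'll measure the bar angle in this image before handing in.

Run:
```python
from h import *
import pickle
k=pickle.load(open('w5.pkl','rb'))
P=lambda x,y,z:ray('wrist',(170+x/2.5,80+y/2.5),z,k)
a,b=P(366,212,192),P(369.5,350,192);d=b-a;print((a+b)/2,np.hypot(*d[:2]),np.degrees(np.arctan2(d[1],d[0])))
a,b=P(132,17,120),P(186,417,120);d=b-a;print('box edge',np.degrees(np.arctan2(d[1],d[0])))
a0=cv2.imread('pics/top1.png');a1=cv2.imread('pics/top5.png')
for n,(x,y) in dict(plain=(347,241),big=(414,230)).items():
    s=np.s_[y-25:y+25,x-28:x+28];print(n,cv2.absdiff(a0[s],a1[s]).mean(), cv2.phaseCorrelate(*[np.float32(cv2.cvtColor(i[s],6)) for i in (a0,a1)]))
```

```text
[555.5  209.15 192.  ] 43.40564479419708 -0.9240453527726893
box edge 0.7762179083051184
plain 28.502142857142857 ((-0.2767241435963541, 0.09430330552492805), 0.6869344453811645)
big 22.337738095238095 ((0.06382514446133314, 0.008208481320291838), 0.4561060279210409)
```

```bash
python3 -c "
from station import r
print(r.finish_job())"
```

```text
the job is handed in; nothing more can be done
None
```

The lug plug is locked in the collar, and I handed the job in at about 14.4 s of the 43 s allowed. I lowered it through the two slots until it seated, twisted it clockwise to the stop, let go and lifted the gripper clear.

**What the last checks showed:**
- **Seating:** contact came at TCP z 157.8 mm, the height I predicted, with about 8 N upward on the tool.
- **Stop:** the moment about the vertical rose to 1.34 N·m at the end of the twist, which I read as the hard stop.
- **Final wrist image:** the plug is centred in the collar at (555.5, 209). The one lug I could make out goes under the rim. The bar measures −0.9° against a box edge at +0.8°, about 1.7° past the expected line; I put this down to measurement error and did not chase it.
- **Other two plugs:** comparing the top-camera images around them showed a shift of under 0.3 px. The shadows differed, so the match was only moderate (0.69 for the plain plug, 0.46 for the big one). The detector did not report the plain plug in the last picture, so its position rests on that image match alone.

The first two move calls were refused because their rows left out some keys. Nothing moved, but one wrist picture was taken before the arm had left its start.

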